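Put the tile-trimming tools away and wind the drying timer

ROBOT

A 6-joint arm with a two-finger parallel gripper is mounted at the origin on the work surface. World frame = base frame: x ahead of the robot, y to its left, z up, the work surface at z = 0. Lengths are in mm, angles in rad, forces in N, time in s.
With the tool pointing down it reaches from about 300 to 775 mm from the base axis. Payload 14.6 kg.
Tool frame: the origin (TCP) lies midway between the tips of the shut fingers; the grasp point (between the pads) lies 19 mm behind it (manip.grasp_offset is the distance from the TCP to the grasp point, in mm); z points along the fingers, y is the line along which they close (so a half turn about z gives the same grasp; the last joint's range is limited). The gripper opens to 94 mm and grips with 3 to 60 N. Pads are 16 mm wide; open, the fingers measure 119 mm over their backs; the gripper's body (75 mm by 177 mm) begins 78 mm behind the grasp point.
Start: joints at [1.092, 0.3, 1.521, -0, 1.321, -0.067], TCP at [220.139, 504.012, 205.446] pointing down, gripper open.
Joint ranges: [-3.03, 3.03], [-0.79, 2.21], [0.23, 2.52], [-1.04, 4.18], [0, 3.07], [-2.55, 2.55]. Speed limits (rad/s): [2.22, 2.22, 2.57, 3.14, 3.14, 3.14].

INTERFACE

Orientations are given as [roll, pitch, yaw] about the fixed x, y, z axes, in that order (R = Rz(yaw) Ry(pitch) Rx(roll)).
In Python, from cell import manip, viewer gives the robot as it stands. The module is installed in compiled form; this text tells all that it offers.
- The arm moves only by the tool move_arm, never from a script. Its argument "moves" is a list of rows, each a list of 4 numbers: the shift along the tool's x, y, z in m, then the turn about the tool's z in rad. A call has 1 to 12 rows; each row is the pose to reach, as a shift and turn from the pose commanded when the call began, along the tool's axes at that moment; what a row does not reach only later rows make up. A row lasts 1/10 s, in which the tool goes at most 50 mm and 8.59 degrees, less where a joint would pass 70% of its speed; a pose out of reach is approached as far as the arm can. A call with a gripper value outside its range is refused whole. "jaw" is the finger opening in m, from 0 to 0.094, set as the call begins (left out, the last holds). The fingers move at their own pace and stop on an object; "squeeze" is the grip in N (left out, the last holds). Time passes only in rows, so rows that repeat a pose let the fingers close. It gives the time, the measured TCP pose, the force, the opening and the grip force at its end, in the units of the state.
- manip.read_state(): the state, without advancing time (a new reading comes with each control period).
- viewer.camera(name): name is "side" or "top" or "wrist"; returns a dict with "frame" (420x560x3 uint8, blue, green, red), "z_map" (420x560 float32, mm along the optical axis (not along the pixel's ray), 0 where there is no reading), "fx", "fy", "cx", "cy" (pixels), "origin" and "orientation" of the camera in the world. Camera axes: x right, y down, z forward; pixel columns grow to the right and rows downward; lengths in mm; the calibration is good to about 2 mm. A picture is of the moment at which its call begins.
- manip.sign_off(): hands the job in; it is judged then, once.
The state is a dict: "clock": time; "joints": joint angles; "qd": joint speeds; "effort": joint torques, N m; "eef_pos": TCP position; "eef_rot": TCP orientation; "wrist_force": force on the tool from outside, world axes, zero at the start; "moment": the same for the moment, N m; "finger_gap": finger opening in mm; "finger_force": force on a finger pad.
Only numpy, scipy, OpenCV 4.12 (cv2) and the standard library are available. Lean on these libraries where they do the work, as an engineer would, in place of code of your own. Each camera call takes 0.05 s, during which the arm holds its last target. There are 200 camera calls.

TASK

Clear the trimming tools off the tile bench: stand every loose tool upright, handle down and blade up, in one of the two white pots; the coloured swatch beside a pot tells which handle colour belongs in it. When all the tools are away, wind the drying timer's brass key clockwise, a part turn at a time, fully up to its stop at the green mark, and let go. Leave the jar, the bowl and the wooden rib where they are.

Things in the scene. Friction and masses are not known exactly. Their poses are not given: they have to be found in the camera images.
- red_1: trimming tool with a red square handle 15 x 15 x 125 mm and a steel blade 14 mm wide, 4 mm thick, 60 mm long (185 mm in all, 70 g), lying flat at the start; best gripped by the handle just below the brass collar, 110 mm from the butt; origin midway along the tool (92.5 mm from the butt) at the height of the handle's underside, x axis along the tool from the butt to the blade; may be absent
- red_1_butt (a point): middle of the butt end face of red_1's handle (7.5 mm above the table when it lies)
- red_2: trimming tool with a red square handle 15 x 15 x 125 mm and a steel blade 14 mm wide, 4 mm thick, 60 mm long (185 mm in all, 70 g), lying flat at the start; best gripped by the handle just below the brass collar, 110 mm from the butt; origin midway along the tool (92.5 mm from the butt) at the height of the handle's underside, x axis along the tool from the butt to the blade; may be absent
- red_2_butt (a point): middle of the butt end face of red_2's handle (7.5 mm above the table when it lies)
- red_3: trimming tool with a red square handle 15 x 15 x 125 mm and a steel blade 14 mm wide, 4 mm thick, 60 mm long (185 mm in all, 70 g), lying flat at the start; best gripped by the handle just below the brass collar, 110 mm from the butt; origin midway along the tool (92.5 mm from the butt) at the height of the handle's underside, x axis along the tool from the butt to the blade; may be absent
- red_3_butt (a point): middle of the butt end face of red_3's handle (7.5 mm above the table when it lies)
- blue_1: trimming tool with a blue square handle 15 x 15 x 125 mm and a steel blade 14 mm wide, 4 mm thick, 60 mm long (185 mm in all, 70 g), lying flat at the start; best gripped by the handle just below the brass collar, 110 mm from the butt; origin midway along the tool (92.5 mm from the butt) at the height of the handle's underside, x axis along the tool from the butt to the blade; may be absent
- blue_1_butt (a point): middle of the butt end face of blue_1's handle (7.5 mm above the table when it lies)
- blue_2: trimming tool with a blue square handle 15 x 15 x 125 mm and a steel blade 14 mm wide, 4 mm thick, 60 mm long (185 mm in all, 70 g), lying flat at the start; best gripped by the handle just below the brass collar, 110 mm from the butt; origin midway along the tool (92.5 mm from the butt) at the height of the handle's underside, x axis along the tool from the butt to the blade; may be absent
- blue_2_butt (a point): middle of the butt end face of blue_2's handle (7.5 mm above the table when it lies)
- pot_left: white open stoneware pot fixed to the bench on the left (+y) side, 95 mm high, outer diameter 84 mm at the rim, inner diameter 74 mm, inner floor 6 mm above the bench; origin at the centre of its underside, z up
- pot_right: white open stoneware pot fixed to the bench on the right (-y) side, 95 mm high, outer diameter 84 mm at the rim, inner diameter 74 mm, inner floor 6 mm above the bench; origin at the centre of its underside, z up
- swatch_red: flat red glaze swatch 70 x 60 x 8 mm, fixed on the bench beside one of the pots, 90 mm from its centre on the outer side: that pot is for red-handled tools; origin at the centre of its underside
- swatch_blue: flat blue glaze swatch 70 x 60 x 8 mm, fixed on the bench beside one of the pots, 90 mm from its centre on the outer side: that pot is for blue-handled tools; origin at the centre of its underside
- timer: wind-up drying timer fixed to the bench: grey box 120 x 120 x 60 mm with a white dial on top and a winding key in the middle; origin at the centre of its underside; on the dial, black ticks and a long green mark at the fully wound position
- key (a joint): angle of the winding key, rad; grows clockwise seen from above; 0 is run down, 5.2 is the stop, where the orange pointer on the key's shaft lies at the green mark; a stiff ratchet-like friction holds it wherever it is left
- key_bow (a point): centre of the key's flat brass bow, a plate 60 mm wide (its x axis), 10 mm thick (its y axis) and 34 mm high (z, up), 106 mm above the bench; grip it across the 10 mm; turns with the key; the orange pointer points along +x of the bow
- slip_jar: closed jar, 64 mm across, 100 mm high, yellow cap; leave alone; origin under its centre
- bowl: blue bowl 120 mm across, 50 mm high; leave alone; origin under its centre
- rib: dark wooden rib, flat plate 110 x 55 x 6 mm; leave alone; origin under its centre

How it is judged:
By the outcome, as a careful person would: the job done as asked, in the order asked, and still so for the second after the job is handed in, with the robot touching nothing.
Of red_1, red_2, red_3, blue_1, blue_2 only 4 to 5 are there at a start; the rules pass over those that are not, and their reading is None.
At some moment in a run one of red_1, red_2, red_3, blue_1, blue_2 may be knocked a few centimetres aside while the robot is not near it.
It also fails if it takes over 192 s, if anything falls off the work surface, if the arm or the gripper's body presses on something with over 40 N, if the wrist force passes 120 N, or if a joint passes its speed limit or range.

## Working session

There is one attempt and no reset: what is moved stays moved. The work goes in short steps, Python scripts to look and compute and a tool call to move; the robot and the scene stay as the last step left them, time stands still between calls to the robot, and variables do not carry over. Pictures are saved under pics/ and viewed, at most 14 in all, crops included, and the job is handed in when it is done.

Besides the shell and the picture viewer there is one more tool, called after "Request:" as name(argument=value, ...) on one line, values as JSON. move_arm: Moves the arm, as the interface text tells. Its arguments: {"type":"object","properties":{"moves":{"type":"array"},"jaw":{"type":"number"},"squeeze":{"type":"number"}},"required":["moves"]}

```bash
mkdir -p pics; ls
cat > h.py <<'E'
import numpy as np, cv2
from scipy.spatial.transform import Rotation as R
from cell import manip, viewer
def cam(n):
    c=viewer.camera(n); o=c["orientation"]; o=np.array(o)
    c["R"]=o if o.shape==(3,3) else R.from_euler("xyz",o).as_matrix()
    return c
def world(c):
    z=c["z_map"]; v,u=np.indices(z.shape)
    p=np.stack([(u-c["cx"])/c["fx"]*z,(v-c["cy"])/c["fy"]*z,z],-1)
    w=p@c["R"].T+np.array(c["origin"]); w[z==0]=np.nan
    return w
E
python3 - <<'E'
from h import *
print(manip.read_state())
for n in("top","side"):
    c=cam(n); cv2.imwrite(f"pics/{n}0.png",c["frame"]); print(n,c["orientation"],c["origin"],c["fx"],c["cx"],c["cy"])
    np.savez(f"{n}0.npz",w=world(c),f=c["frame"])
print(manip.grasp_offset)
E
```

```text
pics
{'clock': 0.0, 'joints': array([ 1.09240002e+00,  3.00496539e-01,  1.52158228e+00, -1.06856905e-05,
        1.32067745e+00, -6.66244366e-02]), 'qd': array([-0.00064584,  0.00012904,  0.00071641, -0.00101612, -0.00078143,
        0.00029658]), 'effort': array([-1.25514340e-03, -5.31795502e+01, -3.52747858e+01,  7.07269949e-02,
        2.42416654e-02, -9.89131900e-05]), 'eef_pos': array([220.02700396, 503.78981673, 204.87186567]), 'eef_rot': array([-3.14043094e+00, -6.71404088e-05,  2.72982339e+00]), 'wrist_force': array([0.15033036, 0.15886871, 1.00087104]), 'moment': array([ 0.08964428, -0.01970483,  0.00250175]), 'finger_force': 0.0, 'finger_gap': 94.11764620270532}
top [-2.95251098 -0.00670273 -1.57809079] [ 314.99282486   14.61182088 1307.36297793] 437.0078625777589 278.9879969818332 209.35081245007967
side [-2.45956798  0.00308888 -0.04879307] [ 506.48070633 -732.08610084 1000.00550504] 390.9661647596855 278.20285449670695 214.46190290306652
18.8
```

View pics/top0.png

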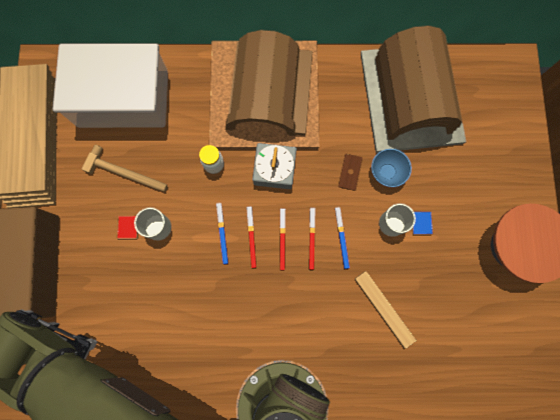

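View pics/side0.png

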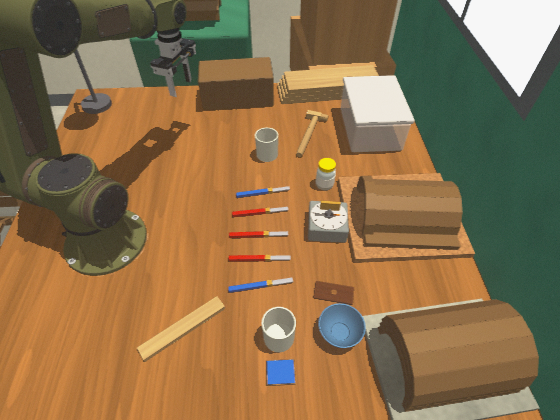

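Five tools lie blade toward +x: in the top view, blue at u≈223 and 342, red at u≈251, 282 and 312. The red swatch (127,228) is by the left pot and the blue swatch (423,223) by the right pot. The timer is at (274,163), with its green mark near (261,155).

```bash
cat >> h.py <<'E'
def tools(c):
    """[colour, butt xy, grip xy (110 from butt), angle] for lying tools, from top view"""
    w=world(c); f=c["frame"].astype(int); b,g,r=f[...,0],f[...,1],f[...,2]
    out=[]
    for name,m in(("red",(r>120)&(g<60)&(b<60)),("blue",(b>120)&(r<80)&(b-g>60))):
        m=m&(w[...,0]>150)&(w[...,0]<600)&(abs(w[...,1])<330)&(w[...,2]<40)
        n,l,s,_=cv2.connectedComponentsWithStats(m.astype(np.uint8))
        for i in range(1,n):
            if s[i,4]<60: continue
            p=w[l==i][:,:2]; p=p[~np.isnan(p).any(1)]
            ctr,(a,bb),_=cv2.minAreaRect(p.astype(np.float32))
            if max(a,bb)<95 or min(a,bb)>40: continue
            mu=p.mean(0); d=np.linalg.svd(p-mu,full_matrices=False)[2][0]
            # blade side: bright grey / brass beyond handle end
            d=d if d[0]>0 else -d
            t=(p-mu)@d; mid=mu+d*(t.min()+t.max())/2
            out.append([name,np.round(mid,1),np.round(mid+d*47.5,1),round(float(np.arctan2(d[1],d[0])),3),round(float(t.max()-t.min()))])
    return out
E
python3 - <<'E'
from h import *
c=cam("top"); [print(*t) for t in tools(c)]
w=world(c)
# pots: rim points z 85..105
for n,(y0,y1) in dict(L=(250,500),R=(-500,-200)).items():
    m=(w[...,2]>88)&(w[...,2]<102)&(w[...,1]>y0)&(w[...,1]<y1)&(w[...,0]>350)&(w[...,0]<560)
    p=w[m][:,:2].astype(np.float32); print(n,len(p),cv2.minEnclosingCircle(p))
m=(w[...,2]>70)&(w[...,2]<130)&(abs(w[...,1])<120)&(w[...,0]>500)&(w[...,0]<700)
p=w[m]; print("bow",len(p),p.mean(0),p.min(0),p.max(0),cv2.minAreaRect(p[p[:,2]>100][:,:2].astype(np.float32)))
m=(abs(w[...,2]-60)<6)&(abs(w[...,1])<120)&(w[...,0]>500)&(w[...,0]<700)
print("box",cv2.minAreaRect(w[m][:,:2].astype(np.float32)))
f=c["frame"].astype(int);b,g,r=f[...,0],f[...,1],f[...,2]
box=(abs(w[...,1])<100)&(w[...,0]>520)&(w[...,0]<680)&(w[...,2]>50)
print("green",w[box&(g>r+40)&(g>b+30)].mean(0)); 
cv2.imwrite("pics/dial.png",cv2.resize(c["frame"][125:205,225:325],None,fx=6,fy=6,interpolation=cv2.INTER_CUBIC))
E
```

```text
red [442.4  84.6] [489.8  88.5] 0.081 105
red [436.9 -90.7] [484.4 -92.4] -0.035 107
red [435.9  -3.9] [483.4  -4.4] -0.012 104
blue [454.9 170.4] [502.  176.7] 0.133 106
blue [ 439.6 -186.3] [ 486.8 -180.4] 0.124 104
L 160 ((512.4011840820312, 370.9306640625), 42.49818801879883)
R 145 ((520.4050903320312, -335.8175354003906), 42.52973937988281)
bow 62 [679.61053969  20.41425642 115.60825412] [663.38611141   6.4819598   70.50671688] [699.55031881  26.85044985 126.53477265] ((681.4910888671875, 21.130136489868164), (9.935311317443848, 36.654232025146484), 81.16688537597656)
box ((669.3665161132812, 22.03564453125), (118.7144775390625, 72.76158905029297), 82.94005584716797)
green [nan nan nan]<stdin>:14: RuntimeWarning: Mean of empty slice.
  ret = um.true_divide(
```

View pics/dial.png

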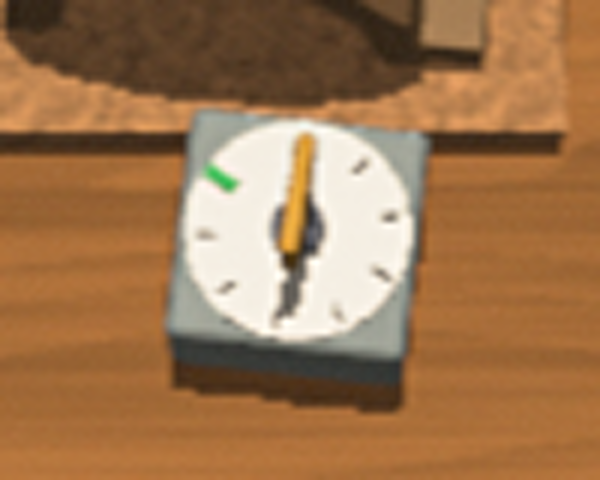

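The dial shows the bow and pointer aimed at image-up (+x), and the green mark up-left at (222,180) of the crop. That agrees with key ≈ 0, about 298° short of the mark going clockwise.

Run:
```python
from h import *
for n in("top","side"):
    c=np.load(f"{n}0.npz"); w=c["w"]; f=c["f"]
    mu=np.array([442.4,84.6]);a=.081; d=np.array([np.cos(a),np.sin(a)]); q=w[...,:2]-mu
    t=q@d; s=q@np.array([-d[1],d[0]]); print(n)
    for lo in range(-75,140,5):
        m=(abs(s)<7)&(t>=lo)&(t<lo+5)
        if m.any(): print(lo,f[m].mean(0).round().astype(int),round(float(w[m][:,2].max()),1),end=" | ")
    print()
w=np.load("top0.npz")["w"]
m=(abs(w[...,2]-60)<6)&(abs(w[...,1])<120)&(w[...,0]>500)&(w[...,0]<780)
print("box",cv2.minAreaRect(w[m][:,:2].astype(np.float32)))
m=(abs(w[...,2]-115)<15)&(abs(w[...,1])<120)&(w[...,0]>580)&(w[...,0]<780)
print("bow",cv2.minAreaRect(w[m][:,:2].astype(np.float32)), w[m].max(0))
```

```text
top
-75 [ 49  94 144] 3.1 | -70 [ 52 100 154] 3.1 | -65 [ 54 104 161] 4.6 | -60 [ 52 102 154] 3.1 | -55 [ 28  49 133] 18.2 | -50 [ 38  50 219] 19.8 | -45 [ 40  50 219] 17.6 | -40 [ 38  50 212] 13.8 | -35 [ 40  50 216] 16.4 | -30 [ 39  51 220] 16.7 | -25 [ 37  50 211] 16.3 | -20 [ 39  53 216] 17.2 | -15 [ 40  52 222] 15.4 | -10 [ 40  51 217] 17.2 | -5 [ 39  49 215] 17.5 | 0 [ 39  47 212] 15.5 | 5 [ 39  47 216] 18.4 | 10 [ 37  46 210] 18.8 | 15 [ 38  48 220] 18.9 | 20 [ 40  55 217] 20.2 | 25 [ 39  54 218] 14.5 | 30 [ 40  52 216] 18.9 | 35 [ 40  53 217] 18.8 | 40 [ 39  52 217] 14.9 | 45 [ 40  49 219] 18.1 | 50 [ 38  54 208] 17.4 | 55 [ 62 146 222] 18.1 | 60 [ 80 198 244] 16.1 | 65 [ 84 193 242] 19.3 | 70 [180 209 227] 17.7 | 75 [221 221 224] 12.4 | 80 [210 214 223] 10.4 | 85 [217 219 225] 13.1 | 90 [207 210 219] 11.0 | 95 [215 218 224] 10.8 | 100 [214 216 221] 12.4 | 105 [223 224 225] 11.7 | 110 [216 218 222] 11.7 | 115 [217 219 223] 10.9 | 120 [207 210 214] 11.5 | 125 [218 218 220] 12.9 | 130 [152 168 196] 4.1 | 135 [ 69 119 180] 2.1 | 
side
-75 [ 59 112 167] 3.6 | -70 [ 58 112 170] 3.
[... 555 characters left out ...]
] 16.7 | 50 [ 41  67 194] 17.6 | 55 [ 50 103 181] 18.4 | 60 [ 58 132 179] 19.5 | 65 [ 61 140 188] 16.4 | 70 [ 91 137 169] 16.1 | 75 [144 156 172] 10.6 | 80 [145 155 171] 11.8 | 85 [145 160 180] 11.7 | 90 [135 150 169] 11.2 | 95 [143 162 186] 13.0 | 100 [147 157 172] 13.4 | 105 [142 159 181] 11.6 | 110 [138 156 178] 13.7 | 115 [140 158 180] 11.5 | 120 [150 159 171] 12.9 | 125 [152 163 177] 10.2 | 130 [112 144 182] 11.0 | 135 [ 68 129 196] 3.3 | 
box ((692.6048583984375, 19.396209716796875), (119.79190826416016, 119.97686767578125), 82.750244140625)
bow ((692.6375732421875, 19.390588760375977), (10.211091041564941, 60.20175552368164), 80.62203979492188) [722.89425336  26.8187808  125.83510366]
```

```bash
sed -i 's/d\*47.5/d*55/' h.py
cat >> h.py <<'E'
def go(x,y,z,yaw,st=None):
    st=st or manip.read_state(); p=st["eef_pos"]; M=R.from_euler("xyz",st["eef_rot"]).as_matrix()
    s=M.T@(np.array([x,y,z])-p)/1000; y0=np.arctan2(M[1,0],M[0,0])
    t=-(yaw-y0); t=(t+np.pi/2)%np.pi-np.pi/2
    print("shift",s.round(4),"turn",round(float(t),3),"yaw0",round(float(y0),3),"j6",round(float(st["joints"][5]),2),"t",round(st["clock"],2))
E
python3 - <<'E'
from h import *
[print(*t) for t in tools(cam("top"))]
go(497.2,89.2,60,.081)
E
```

```text
red [442.2  84.6] [497.   89.2] 0.084 105
red [436.4 -90.7] [491.3 -92.7] -0.037 106
red [435.9  -3.9] [490.9  -4.5] -0.013 104
blue [454.9 170.3] [509.4 177.5] 0.132 106
blue [ 440.  -186.2] [ 494.6 -179.4] 0.125 105
shift [-0.4199 -0.269   0.1453] turn -0.493 yaw0 2.73 j6 -0.07 t 0.2
```

Request:
move_arm(moves=[[-0.42,-0.269,0.1,-0.493],[-0.42,-0.269,0.1,-0.493],[-0.42,-0.269,0.1,-0.493],[-0.42,-0.269,0.1,-0.493],[-0.42,-0.269,0.1,-0.493],[-0.42,-0.269,0.1,-0.493],[-0.42,-0.269,0.1,-0.493],[-0.42,-0.269,0.1,-0.493],[-0.42,-0.269,0.145,-0.493],[-0.42,-0.269,0.145,-0.493],[-0.42,-0.269,0.145,-0.493],[-0.42,-0.269,0.145,-0.493]], jaw=0.05, squeeze=5)

```text
clock: 1.4
eef_pos: [497.5, 86.5, 58.0]
eef_rot: [-3.141, -0.004, -3.064]
wrist_force: [0.1, -0.3, -0.0]
finger_gap: 50.1
finger_force: 0.0
```

Run:
```python
from h import *
go(497.0,89.2,4,.083); print(manip.read_state()["eef_pos"],manip.read_state()["finger_gap"])
c=cam("wrist"); cv2.imwrite("pics/w1.png",c["frame"])
```

```text
shift [0.0001 0.0028 0.054 ] turn -0.005 yaw0 -3.064 j6 -1.55 t 1.4
[497.52289276  86.49400703  57.97445143] 50.08358184179875
```

View pics/w1.png

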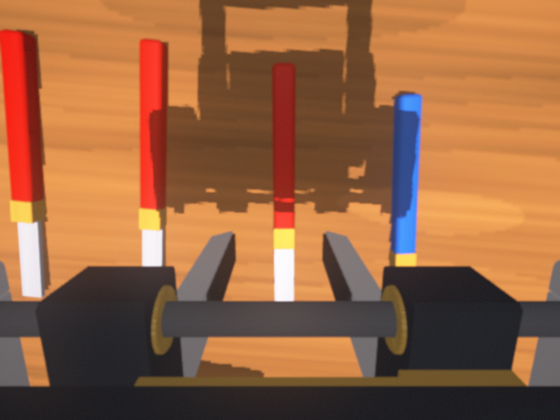

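The red tool lies centred between the fingers (u≈284), with its collar at v≈238 near the finger line. I'll descend and grip it.

Request:
move_arm(moves=[[0,0.002,0.03,0],[0,0.002,0.052,0],[0,0.002,0.053,0],[0,0.002,0.053,0]])

```text
clock: 1.85
eef_pos: [497.2, 92.1, 8.3]
eef_rot: [3.142, 0.0, -3.059]
wrist_force: [0.2, -0.3, 0.1]
finger_gap: 50.5
finger_force: 0.0
```

Request:
move_arm(moves=[[0,0,0,0],[0,0,0,0],[0,0,0,0],[0,0,0,0],[0,0,-0.02,0],[0,0,-0.04,0],[0,0,-0.06,0],[0,0,-0.08,0],[0,0,-0.1,0],[0,0,-0.12,0],[0,0,-0.14,0],[0,0,-0.16,0]], jaw=0)

```text
clock: 3.05
eef_pos: [497.1, 91.3, 168.5]
eef_rot: [3.142, 0.0, -3.061]
wrist_force: [-0.3, 0.8, -1.0]
finger_gap: 0.6
finger_force: 0.0
```

Run:
```python
from h import *
s=manip.read_state(); print(s["eef_pos"],s["finger_gap"],s["finger_force"])
c=cam("side"); np.savez("s1.npz",w=world(c),f=c["frame"]); cv2.imwrite("pics/s1.png",cv2.resize(c["frame"][80:300,140:400],None,fx=2.5,fy=2.5))
```

```text
[497.08785797  91.34109842 168.46993454] 0.6004624483619949 0.0
```

View pics/s1.png

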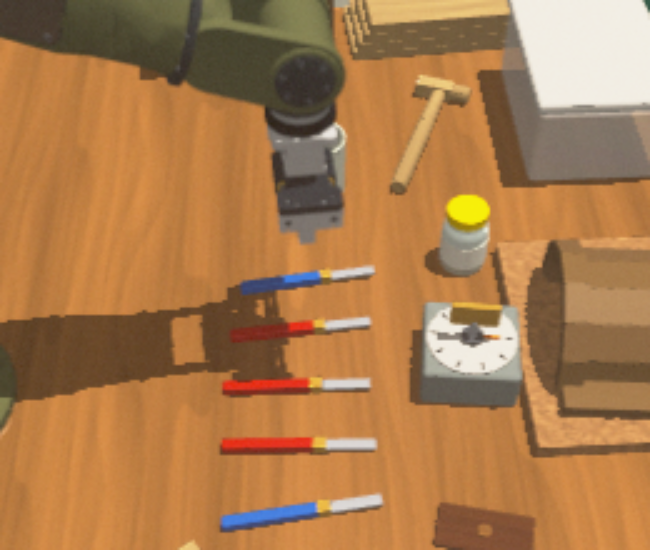

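The fingers closed on nothing: the TCP was about 5 mm too high, and the lift began too soon. The tools are undisturbed, so I'll retry lower and check the grip before lifting.

Run:
```python
from h import *
[print(*t) for t in tools(cam("top"))]
for i in range(3):
    cam("top"); s=manip.read_state(); print(s["eef_pos"],s["eef_rot"])
go(497.0,89.2,2.5,.083)
```

```text
red [436.5 -90.8] [491.5 -92.7] -0.035 106
red [435.7  -4. ] [490.7  -4.5] -0.008 104
blue [ 439.8 -186.1] [ 494.4 -179.3] 0.124 104
[497.56875128  91.40212549 168.14763204] [ 3.14152603e+00  2.03633695e-03 -3.06045922e+00]
[497.05995078  91.36365266 167.06491718] [ 3.14158735e+00  1.10429914e-04 -3.06045099e+00]
[496.82281055  91.33873527 166.52283538] [-3.14156975e+00 -1.06210760e-03 -3.06039309e+00]
shift [-0.0002 -0.0021  0.164 ] turn -0.002 yaw0 -3.06 j6 -1.54 t 3.3
```

Request:
move_arm(moves=[[0,-0.002,0.05,0],[0,-0.002,0.1,0],[0,-0.002,0.14,0],[0,-0.002,0.155,0],[0,-0.002,0.164,0],[0,-0.002,0.164,0],[0,-0.002,0.164,0],[0,-0.002,0.164,0]], jaw=0.045)

```text
clock: 4.1
eef_pos: [497.9, 89.5, 4.4]
eef_rot: [3.142, 0.002, -3.06]
wrist_force: [-0.4, 0.2, -0.3]
finger_gap: 45.0
finger_force: 0.0
```

Request:
move_arm(moves=[[0,0,0,0],[0,0,0,0],[0,0,0,0],[0,0,0,0],[0,0,0,0],[0,0,0,0]], jaw=0, squeeze=5)

```text
clock: 4.7
eef_pos: [497.4, 89.4, 3.5]
eef_rot: [3.142, 0.0, -3.06]
wrist_force: [-1.1, -0.3, 3.5]
finger_gap: 15.1
finger_force: 5.0
```

Gripped (gap 15.1). Now I'll lift it.

Request:
move_arm(moves=[[0,0,-0.02,0],[0,0,-0.04,0],[0,0,-0.06,0],[0,0,-0.08,0],[0,0,-0.1,0],[0,0,-0.12,0],[0,0,-0.14,0],[0,0,-0.17,0],[0,0,-0.2,0],[0,0,-0.22,0],[0,0,-0.22,0]])

```text
clock: 5.8
eef_pos: [498.2, 89.5, 225.8]
eef_rot: [3.141, 0.004, -3.06]
wrist_force: [0.7, 0.4, -1.1]
finger_gap: 15.0
finger_force: 5.0
```

Run:
```python
from h import *
s=manip.read_state(); print(s["eef_pos"],s["finger_gap"],s["finger_force"])
c=cam("side"); np.savez("s2.npz",w=world(c),f=c["frame"]); cv2.imwrite("pics/s2.png",cv2.resize(c["frame"][80:300,140:400],None,fx=2.5,fy=2.5))
```

```text
[498.21842264  89.50155858 225.8261303 ] 15.025119619540039 5.0000012665987015
```

View pics/s2.png

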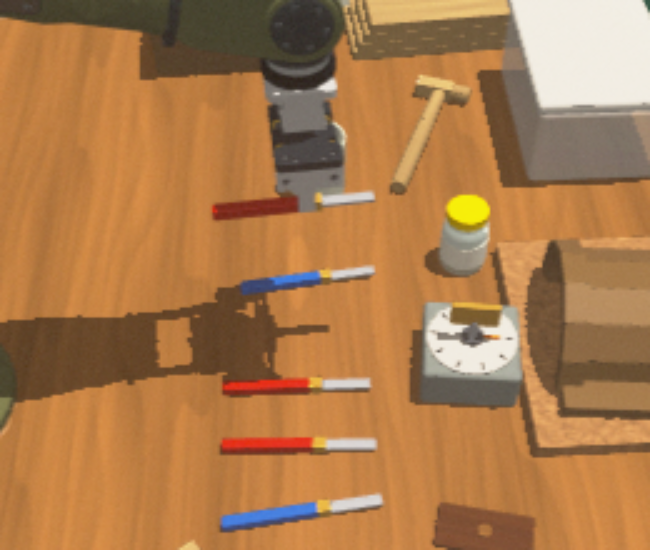

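It's held, but still horizontal. I'll ease the grip to 3 N and see whether it swings.

Request:
move_arm(moves=[[0,0,0,0],[0,0,0,0],[0,0,0,0],[0,0,0,0],[0,0,0,0]], squeeze=3)

```text
clock: 6.35
eef_pos: [497.3, 89.4, 223.2]
eef_rot: [-3.142, -0.0, -3.06]
wrist_force: [0.4, -0.5, 0.2]
finger_gap: 15.1
finger_force: 3.0
```

```bash
cat >> h.py <<'E'
def held(st=None):
    """tilt of held tool: blob of handle colour above z>40 near the TCP, seen by side"""
    c=cam("side"); w=world(c); s=manip.read_state(); p=s["eef_pos"]
    f=c["frame"].astype(int); b,g,r=f[...,0],f[...,1],f[...,2]
    m=(((r>90)&(g<75)&(b<65)&(r>2*g))|((b>90)&(r<80)&(b-g>50)))&(np.linalg.norm(w-p,axis=-1)<150)&(w[...,2]>p[2]-130)
    m=cv2.erode(m.astype(np.uint8),np.ones((1,1)))>0
    q=w[m]; q=q[~np.isnan(q).any(1)]
    if len(q)<10: print("none",len(q)); return
    mu=np.median(q,0); d=np.linalg.svd(q-mu,full_matrices=False)[2][0]; d=-d if d[2]>0 else d
    t=(q-mu)@d
    print("held n",len(q),"mid",mu.round(1),"butt dir",d.round(2),"butt",(mu+d*np.percentile(t,97)).round(1),"tcp",p.round(1),"gap",round(s["finger_gap"],1))
E
python3 -c "
from h import *
held()"
```

```text
held n 204 mid [438.3  80.5 232.7] butt dir [-1.   -0.08 -0.  ] butt [395.7  77.3 232.5] tcp [497.3  89.4 223.3] gap 15.0
```

Request:
move_arm(moves=[[0,0,0.045,0],[0,0,0,0],[0,0,0.045,0],[0,0,0,0],[0,0,0.045,0],[0,0,0,0],[0,0,0.045,0],[0,0,0,0],[0,0,0.045,0],[0,0,0,0],[0,0,0,0]])

```text
clock: 7.5
eef_pos: [498.4, 89.5, 226.9]
eef_rot: [3.142, 0.005, -3.06]
wrist_force: [0.2, -0.4, -0.8]
finger_gap: 15.0
finger_force: 3.0
```

```bash
python3 -c "
from h import *
held()"
```

```text
held n 123 mid [484.2  83.2 178. ] butt dir [-0.32 -0.01 -0.95] butt [469.2  82.6 133.4] tcp [498.2  89.5 225.4] gap 14.8
```

The shaking swung it to about 72° butt-down. I'll firm up the grip and carry it to the left (red) pot.

```bash
python3 -c "
from h import *
go(550,374,225,.083)"
```

```text
shift [-0.0747  0.2794  0.0007] turn -0.002 yaw0 -3.06 j6 -1.55 t 7.55
```

Request:
move_arm(moves=[[-0.075,0.279,0,0],[-0.075,0.279,0,0],[-0.075,0.279,0,0],[-0.075,0.279,0,0],[-0.075,0.279,0,0],[-0.075,0.279,0,0],[-0.075,0.279,0,0],[-0.075,0.279,0,0],[-0.075,0.279,0,0],[-0.075,0.279,0,0]], squeeze=8)

```text
clock: 8.55
eef_pos: [549.8, 372.4, 223.9]
eef_rot: [3.141, 0.001, -3.062]
wrist_force: [0.4, 0.2, -0.3]
finger_gap: 15.0
finger_force: 8.0
```

Run:
```python
from h import *
held()
c=cam("side"); cv2.imwrite("pics/s3.png",cv2.resize(c["frame"][20:200,200:400],None,fx=3,fy=3))
```

```text
held n 102 mid [536.2 366.5 176.1] butt dir [-0.33 -0.01 -0.94] butt [520.8 365.8 132. ] tcp [549.8 372.5 224. ] gap 15.0
```

View pics/s3.png

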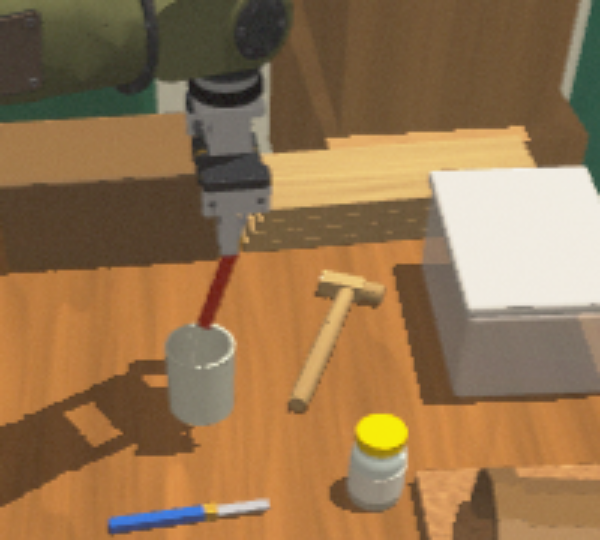

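The butt hangs above the red pot's opening (crop 205,325). I'll lower it and release.

Request:
move_arm(moves=[[0,0,0.03,0],[0,0,0.06,0],[0,0,0.09,0],[0,0,0.105,0],[0,0,0.114,0],[0,0,0.114,0],[0,0,0.114,0]])

```text
clock: 9.35
eef_pos: [550.0, 373.7, 110.7]
eef_rot: [3.141, 0.001, -3.06]
wrist_force: [-1.6, -0.7, -1.0]
finger_gap: 14.7
finger_force: 8.0
```

Request:
move_arm(moves=[[0,0,0,0],[0,0,0,0],[0,0,0,0],[0,0,0,0],[0,0,-0.05,0],[0,0,-0.1,0],[0,0,-0.13,0],[0,0,-0.13,0]], jaw=0.03)

```text
clock: 10.15
eef_pos: [550.6, 374.2, 245.0]
eef_rot: [3.138, 0.007, -3.06]
wrist_force: [-0.2, 0.0, -0.4]
finger_gap: 30.1
finger_force: 0.0
```

Run:
```python
from h import *
[print(*t) for t in tools(cam("top"))]
c=cam("side"); cv2.imwrite("pics/s4.png",cv2.resize(c["frame"][20:200,200:400],None,fx=3,fy=3))
go(490.9,-4.5,150,-.01)
```

```text
red [436.6 -90.7] [491.6 -92.8] -0.037 106
red [435.8  -3.9] [490.8  -4.5] -0.011 104
blue [455.1 170.2] [509.6 177.6] 0.135 106
blue [ 438.9 -186.1] [ 493.5 -179.3] 0.123 107
shift [ 0.0891 -0.3721  0.0892] turn 0.091 yaw0 -3.06 j6 -1.11 t 10.25
```

View pics/s4.png

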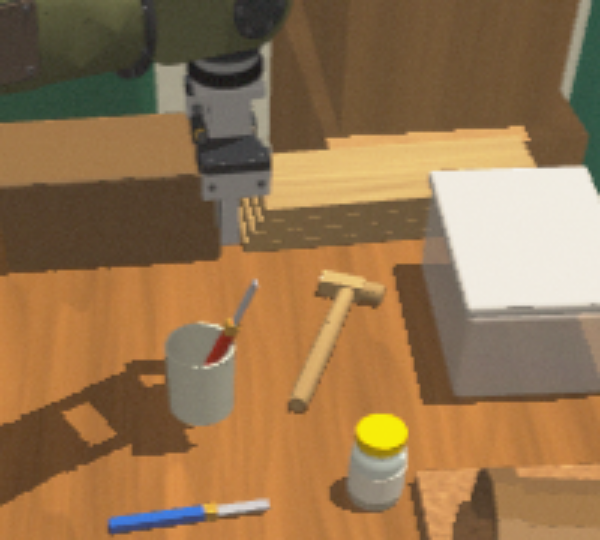

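Red 1 stands in the left pot, leaning lightly on the rim (crop 235,325). Next is the middle red.

Request:
move_arm(moves=[[0.089,-0.372,0.09,0.091],[0.089,-0.372,0.09,0.091],[0.089,-0.372,0.09,0.091],[0.089,-0.372,0.09,0.091],[0.089,-0.372,0.09,0.091],[0.089,-0.372,0.09,0.091],[0.089,-0.372,0.09,0.091],[0.089,-0.372,0.09,0.091],[0.089,-0.372,0.19,0.091],[0.089,-0.372,0.19,0.091],[0.089,-0.372,0.19,0.091],[0.089,-0.372,0.19,0.091]], jaw=0.045)

```text
clock: 11.45
eef_pos: [490.5, -4.3, 49.5]
eef_rot: [3.141, -0.002, 3.132]
wrist_force: [-0.3, 0.2, -0.3]
finger_gap: 45.1
finger_force: 0.0
```

Run:
```python
from h import *
for i in range(4): cam("wrist")
go(490.9,-4.5,2.5,-.011)
```

```text
shift [ 0.0013 -0.0002  0.049 ] turn 0.002 yaw0 3.132 j6 -1.64 t 11.65
```

Descend and close, then lift with 3 N and shake, with the tool well above its neighbours.

Request:
move_arm(moves=[[0,0,0.03,0],[0,0,0.045,0],[0,0,0.049,0],[0,0,0.049,0],[0,0,0.049,0]])

```text
clock: 12.15
eef_pos: [491.7, -4.4, 1.7]
eef_rot: [-3.141, 0.002, 3.132]
wrist_force: [-0.2, 0.4, 0.5]
finger_gap: 45.1
finger_force: 0.0
```

Request:
move_arm(moves=[[0,0,0,0],[0,0,0,0],[0,0,0,0],[0,0,0,0],[0,0,0,0],[0,0,0,0]], jaw=0, squeeze=5)

```text
clock: 12.75
eef_pos: [491.0, -4.4, 0.6]
eef_rot: [3.142, 0.0, 3.132]
wrist_force: [-1.2, 0.1, 2.8]
finger_gap: 15.2
finger_force: 5.0
```

Request:
move_arm(moves=[[0,0,-0.02,0],[0,0,-0.06,0],[0,0,-0.1,0],[0,0,-0.14,0],[0,0,-0.18,0],[0,0,-0.22,0],[0,0,-0.22,0],[0,0,-0.22,0]])

```text
clock: 13.55
eef_pos: [490.9, -4.4, 220.4]
eef_rot: [-3.142, 0.001, 3.132]
wrist_force: [-0.1, 0.4, -0.6]
finger_gap: 15.1
finger_force: 5.0
```

Request:
move_arm(moves=[[0,0,0,0],[0,0,0.045,0],[0,0,0,0],[0,0,0.045,0],[0,0,0,0],[0,0,0.045,0],[0,0,0,0],[0,0,0.045,0],[0,0,0,0],[0,0,0.045,0],[0,0,0,0],[0,0,0,0]], squeeze=3)

```text
clock: 14.75
eef_pos: [491.6, -4.5, 222.3]
eef_rot: [-3.141, 0.002, 3.132]
wrist_force: [0.5, -0.0, -1.2]
finger_gap: 14.8
finger_force: 3.0
```

```bash
python3 -c "
from h import *
held();go(545,373,225,0)"
```

```text
held n 106 mid [487.5 -10.1 169.9] butt dir [-0.13  0.01 -0.99] butt [481.7  -9.5 124.2] tcp [491.4  -4.5 221. ] gap 15.0
shift [-0.0499  0.378  -0.004 ] turn -0.01 yaw0 3.132 j6 -1.64 t 14.8
```

Request:
move_arm(moves=[[-0.014,0.377,0,-0.01],[-0.014,0.377,0,-0.01],[-0.014,0.377,0,-0.01],[-0.014,0.377,0,-0.01],[-0.014,0.377,0,-0.01],[-0.014,0.377,0,-0.01],[-0.014,0.377,0,-0.01],[-0.014,0.377,0,-0.01],[-0.014,0.377,0,-0.01],[-0.014,0.377,0,-0.01],[-0.014,0.377,0,-0.01],[-0.014,0.377,0,-0.01]], squeeze=8)

```text
clock: 16.0
eef_pos: [508.9, 371.4, 220.4]
eef_rot: [-3.141, -0.0, 3.14]
wrist_force: [-0.5, -0.0, -1.4]
finger_gap: 15.4
finger_force: 8.0
```

```bash
python3 -c "
from h import *
held()"
```

```text
held n 109 mid [506.4 366.  161.4] butt dir [ 0.23  0.02 -0.97] butt [523.1 367.7  90.5] tcp [508.9 371.5 220.6] gap 14.3
```

Request:
move_arm(moves=[[0,0,0.03,0],[0,0,0.06,0],[0,0,0.09,0],[0,0,0.103,0],[0,0,0.11,0],[0,0,0.11,0],[0,0,0.11,0]])

```text
clock: 16.75
eef_pos: [509.1, 372.6, 111.7]
eef_rot: [3.141, 0.001, -3.142]
wrist_force: [-0.7, -0.3, -1.0]
finger_gap: 15.0
finger_force: 8.0
```

Request:
move_arm(moves=[[0,0,0,0],[0,0,0,0],[0,0,0,0],[0,0,0,0],[0,0,-0.05,0],[0,0,-0.1,0],[0,0,-0.13,0],[0,0,-0.13,0]], jaw=0.03)

```text
clock: 17.55
eef_pos: [509.7, 373.1, 245.7]
eef_rot: [3.137, 0.007, -3.141]
wrist_force: [-0.3, 1.1, 0.4]
finger_gap: 30.0
finger_force: 0.0
```

Run:
```python
from h import *
[print(*t) for t in tools(cam("top"))]
c=cam("side"); a=cv2.resize(c["frame"][100:200,220:320],None,fx=4,fy=4)
go(491.5,-92.8,150,-.037)
c=cam("top"); b=cv2.resize(c["frame"][180:280,100:200],None,fx=4,fy=4)
cv2.imwrite("pics/s5.png",np.hstack([a,b]))
```

```text
red [436.3 -90.7] [491.3 -92.7] -0.035 106
blue [454.9 170.3] [509.4 177.7] 0.135 106
blue [ 438.9 -186.1] [ 493.4 -179.3] 0.125 106
shift [ 0.0172 -0.4652  0.0902] turn 0.037 yaw0 -3.141 j6 -1.0 t 17.65
```

View pics/s5.png

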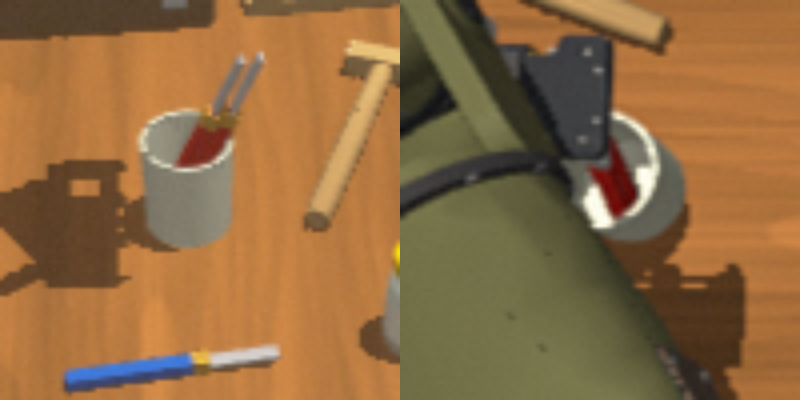

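Both reds stand in the left pot, side by side and leaning on the +x rim. Next is the third red at y=-93.

Request:
move_arm(moves=[[0.018,-0.465,0.09,0.037],[0.018,-0.465,0.09,0.037],[0.018,-0.465,0.09,0.037],[0.018,-0.465,0.09,0.037],[0.018,-0.465,0.09,0.037],[0.018,-0.465,0.09,0.037],[0.018,-0.465,0.09,0.037],[0.018,-0.465,0.09,0.037],[0.018,-0.465,0.09,0.037],[0.018,-0.465,0.09,0.037],[0.018,-0.465,0.19,0.037],[0.018,-0.465,0.19,0.037]], jaw=0.045)

```text
clock: 18.9
eef_pos: [490.1, -93.4, 48.5]
eef_rot: [-3.141, 0.0, 3.103]
wrist_force: [1.1, 0.5, -1.0]
finger_gap: 44.7
finger_force: 0.0
```

Run:
```python
from h import *
for i in range(4): c=cam("top")
[print(*t) for t in tools(c)]
go(491.4,-92.8,2.5,-.036)
```

```text
blue [454.8 170.3] [509.4 177.7] 0.134 106
shift [-0.0011 -0.0004  0.0481] turn -0.001 yaw0 3.105 j6 -1.79 t 19.1
```

Request:
move_arm(moves=[[-0.001,0,0.03,0],[-0.001,0,0.045,0],[-0.001,0,0.048,0],[-0.001,0,0.048,0],[-0.001,0,0.048,0]])

```text
clock: 19.6
eef_pos: [492.8, -92.8, 4.3]
eef_rot: [-3.141, 0.003, 3.105]
wrist_force: [-0.2, -0.6, -0.6]
finger_gap: 45.0
finger_force: 0.0
```

Request:
move_arm(moves=[[0,0,0,0],[0,0,0,0],[0,0,0,0],[0,0,0,0],[0,0,0,0],[0,0,0,0]], jaw=0, squeeze=5)

```text
clock: 20.2
eef_pos: [491.8, -92.7, 2.6]
eef_rot: [-3.142, 0.0, 3.105]
wrist_force: [-1.3, -0.4, 2.5]
finger_gap: 15.1
finger_force: 5.0
```

Request:
move_arm(moves=[[0,0,-0.02,0],[0,0,-0.06,0],[0,0,-0.1,0],[0,0,-0.14,0],[0,0,-0.18,0],[0,0,-0.22,0],[0,0,-0.22,0],[0,0,-0.22,0]])

```text
clock: 21.0
eef_pos: [491.7, -92.6, 222.4]
eef_rot: [-3.141, 0.001, 3.105]
wrist_force: [-0.6, 0.3, -1.4]
finger_gap: 14.7
finger_force: 5.0
```

Request:
move_arm(moves=[[0,0,0,0],[0,0,0.045,0],[0,0,0,0],[0,0,0.045,0],[0,0,0,0],[0,0,0.045,0],[0,0,0,0],[0,0,0.045,0],[0,0,0,0],[0,0,0.045,0],[0,0,0,0],[0,0,0,0]], squeeze=3)

```text
clock: 22.2
eef_pos: [492.3, -92.8, 224.3]
eef_rot: [-3.141, 0.002, 3.105]
wrist_force: [0.7, -0.2, -1.1]
finger_gap: 15.3
finger_force: 3.0
```

```bash
python3 -c "
from h import *
held();go(505,372,225,0)"
```

```text
held n 106 mid [492.8 -98.8 169.7] butt dir [-0.09  0.   -1.  ] butt [489.  -98.7 126.7] tcp [492.2 -92.7 223. ] gap 15.2
shift [ 0.0043  0.4649 -0.0021] turn -0.037 yaw0 3.105 j6 -1.79 t 22.25
```

Run:
```python
from h import *
for n in("top","side"):
    c=cam(n); w=world(c); f=c["frame"].astype(int); b,g,r=f[...,0],f[...,1],f[...,2]
    m=(r>80)&(g<60)&(b<60)&(abs(w[...,0]-512)<60)&(abs(w[...,1]-371)<60)
    q=w[m]-[512.4,370.9,0]; print(n,len(q))
    for lo in range(0,130,15):
        k=q[(q[:,2]>=lo)&(q[:,2]<lo+15)]
        if len(k): print(lo,"n",len(k),"x",k[:,0].min().round(),k[:,0].max().round(),"y",k[:,1].min().round(),k[:,1].max().round())
    if n=="top":
        cv2.imwrite("pics/t6.png",cv2.resize(c["frame"][200:250,120:200],None,fx=8,fy=8,interpolation=cv2.INTER_CUBIC))
```

```text
top 287
0 n 66 x -60.0 31.0 y -42.0 36.0
15 n 9 x -21.0 1.0 y -8.0 5.0
30 n 22 x -22.0 10.0 y -7.0 4.0
45 n 23 x -16.0 38.0 y -7.0 4.0
60 n 23 x -9.0 25.0 y -6.0 5.0
75 n 26 x -3.0 29.0 y -6.0 7.0
90 n 25 x 3.0 33.0 y -6.0 7.0
105 n 7 x 7.0 29.0 y -5.0 4.0
side 14
75 n 2 x 26.0 30.0 y -6.0 -6.0
90 n 10 x 26.0 37.0 y -7.0 -1.0
105 n 2 x 34.0 37.0 y -6.0 -4.0
```

View pics/t6.png

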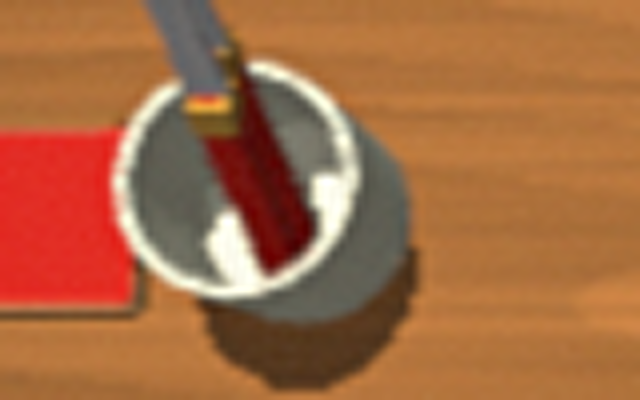

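Both reds lie stacked in the pot's y≈0 plane, leaning toward +x, so the sides are free. I'll turn the gripper 90° and set the third on the -y side.

Request:
move_arm(moves=[[0.001,0.439,0,1.534],[0.001,0.439,0,1.534],[0.001,0.439,0,1.534],[0.001,0.439,0,1.534],[0.001,0.439,0,1.534],[0.001,0.439,0,1.534],[0.001,0.439,0,1.534],[0.001,0.439,0,1.534],[0.001,0.439,0,1.534],[0.001,0.439,0,1.534],[0.001,0.439,0,1.534],[0.001,0.439,0,1.534]], squeeze=8)

```text
clock: 23.55
eef_pos: [506.3, 346.7, 220.6]
eef_rot: [-3.139, 0.001, 1.569]
wrist_force: [-0.2, -0.8, -0.9]
finger_gap: 15.4
finger_force: 8.0
```

Request:
move_arm(moves=[[0.001,0,0,0],[0,0,0,0]])

```text
clock: 23.75
eef_pos: [507.0, 345.6, 222.1]
eef_rot: [-3.141, 0.0, 1.574]
wrist_force: [0.5, -0.1, -0.4]
finger_gap: 15.0
finger_force: 8.0
```

Run:
```python
from h import *
held(); go(507,346,109,np.pi/2)
c=cam("side"); cv2.imwrite("pics/s7.png",cv2.resize(c["frame"][60:180,200:340],None,fx=4,fy=4))
```

```text
held n 121 mid [508.  340.3 159.4] butt dir [ 0.24  0.27 -0.93] butt [525.2 360.   91.5] tcp [507.  345.4 222.3] gap 15.0
shift [ 0.0006 -0.      0.1133] turn 0.002 yaw0 1.573 j6 0.54 t 23.8
```

View pics/s7.png

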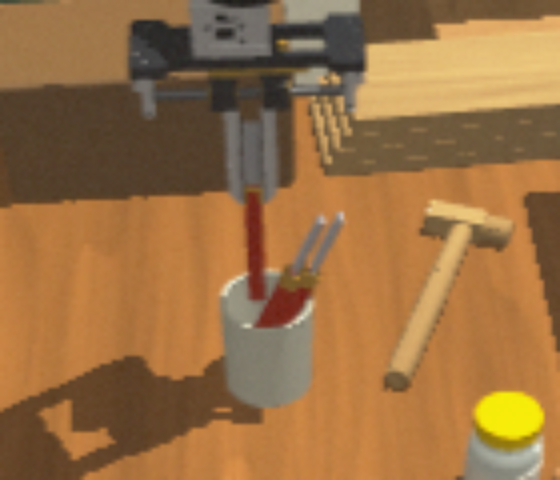

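The third tool hangs over the free side of the pot. I'll lower and release it.

Request:
move_arm(moves=[[0,0,0.03,0],[0,0,0.06,0],[0,0,0.09,0],[0,0,0.105,0],[0,0,0.112,0],[0,0,0.112,0],[0,0,0.112,0]])

```text
clock: 24.55
eef_pos: [507.2, 346.1, 111.3]
eef_rot: [3.141, -0.0, 1.571]
wrist_force: [-0.1, 0.3, -2.1]
finger_gap: 14.8
finger_force: 8.0
```

Request:
move_arm(moves=[[0,0,0,0],[0,0,0,0],[0,0,0,0],[0,0,0,0],[0,0,-0.05,0],[0,0,-0.1,0],[0,0,-0.13,0],[0,0,-0.13,0],[0,-0.05,-0.13,0]], jaw=0.028)

```text
clock: 25.45
eef_pos: [459.0, 345.5, 238.5]
eef_rot: [-3.141, 0.001, 1.568]
wrist_force: [-0.0, 0.7, -0.5]
finger_gap: 27.8
finger_force: 0.0
```

Run:
```python
from h import *
[print(*t) for t in tools(cam("top"))]
c=cam("side"); cv2.imwrite("pics/s8.png",cv2.resize(c["frame"][60:180,200:340],None,fx=4,fy=4))
go(509.4,177.7,150,.135)
```

```text
blue [455.2 170.3] [509.7 177.8] 0.136 107
blue [ 439.6 -186.1] [ 494.2 -179.2] 0.125 104
shift [-0.1679  0.0568  0.0885] turn 1.438 yaw0 1.573 j6 0.59 t 25.55
```

View pics/s8.png

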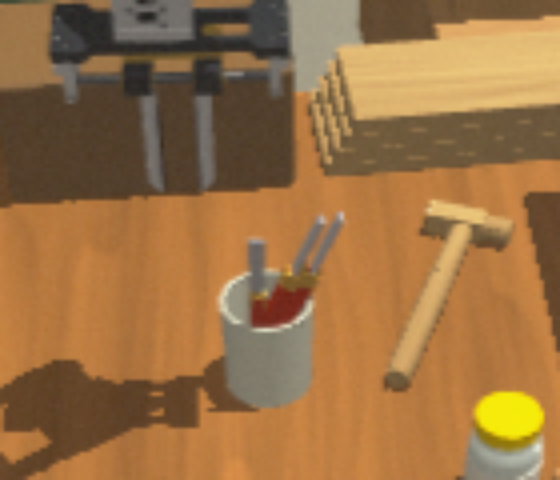

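All three reds stand in the pot. Next is the left blue.

Request:
move_arm(moves=[[-0.168,0.057,0.09,1.438],[-0.168,0.057,0.09,1.438],[-0.168,0.057,0.09,1.438],[-0.168,0.057,0.09,1.438],[-0.168,0.057,0.09,1.438],[-0.168,0.057,0.09,1.438],[-0.168,0.057,0.09,1.438],[-0.168,0.057,0.09,1.438],[-0.168,0.057,0.09,1.438],[-0.168,0.057,0.09,1.438],[-0.168,0.057,0.14,1.438],[-0.168,0.057,0.185,1.438]], jaw=0.045)

```text
clock: 26.75
eef_pos: [514.0, 178.0, 54.0]
eef_rot: [-3.141, -0.001, 0.133]
wrist_force: [1.0, 0.3, -0.9]
finger_gap: 44.9
finger_force: 0.0
```

Run:
```python
from h import *
for i in range(4): c=cam("top")
[print(*t) for t in tools(c)]
go(509.6,177.7,2.5,.135)
```

```text
blue [ 439.5 -186.2] [ 494.1 -179.2] 0.126 104
shift [-0.0043 -0.0002  0.0534] turn -0.002 yaw0 0.133 j6 1.7 t 26.95
```

Request:
move_arm(moves=[[-0.004,0,0.03,0],[-0.004,0,0.049,0],[-0.004,0,0.053,0],[-0.004,0,0.053,0],[-0.004,0,0.053,0]])

```text
clock: 27.45
eef_pos: [511.1, 177.9, 4.5]
eef_rot: [-3.141, -0.003, 0.133]
wrist_force: [-0.3, -0.6, 0.5]
finger_gap: 45.0
finger_force: 0.0
```

Request:
move_arm(moves=[[0,0,0,0],[0,0,0,0],[0,0,0,0],[0,0,0,0],[0,0,0,0],[0,0,0,0]], jaw=0, squeeze=5)

```text
clock: 28.05
eef_pos: [510.0, 177.6, 2.6]
eef_rot: [-3.142, -0.0, 0.133]
wrist_force: [-0.9, -0.4, 2.5]
finger_gap: 14.9
finger_force: 5.0
```

Request:
move_arm(moves=[[0,0,-0.02,0],[0,0,-0.06,0],[0,0,-0.1,0],[0,0,-0.14,0],[0,0,-0.18,0],[0,0,-0.22,0],[0,0,-0.22,0],[0,0,-0.22,0]])

```text
clock: 28.85
eef_pos: [509.9, 177.6, 222.4]
eef_rot: [-3.141, -0.001, 0.133]
wrist_force: [0.3, 0.2, -1.7]
finger_gap: 14.7
finger_force: 5.0
```

Request:
move_arm(moves=[[0,0,0,0],[0,0,0.045,0],[0,0,0,0],[0,0,0.045,0],[0,0,0,0],[0,0,0.045,0],[0,0,0,0],[0,0,0.045,0],[0,0,0,0],[0,0,0.045,0],[0,0,0,0],[0,0,0,0]], squeeze=3)

```text
clock: 30.05
eef_pos: [510.6, 177.7, 224.5]
eef_rot: [-3.141, -0.002, 0.133]
wrist_force: [0.8, -0.7, -0.3]
finger_gap: 14.8
finger_force: 3.0
```

```bash
python3 -c "
from h import *
held();go(535,-336,225,0)"
```

```text
none 1
shift [-0.0436  0.5125 -0.0021] turn 0.133 yaw0 0.133 j6 1.71 t 30.1
```

```bash
sed -i 's/((b>90)&(r<80)&(b-g>50))/((b>60)\&(b-r>40)\&(b-g>25))/' h.py; python3 -c "
from h import *
held()"
```

```text
held n 99 mid [501.1 170.8 176.4] butt dir [-0.24 -0.02 -0.97] butt [489.7 170.1 130.3] tcp [510.  177.6 222. ] gap 15.2
```

Request:
move_arm(moves=[[-0.031,0.514,0,0.133],[-0.031,0.514,0,0.133],[-0.031,0.514,0,0.133],[-0.031,0.514,0,0.133],[-0.031,0.514,0,0.133],[-0.031,0.514,0,0.133],[-0.031,0.514,0,0.133],[-0.031,0.514,0,0.133],[-0.031,0.514,0,0.133],[-0.031,0.514,0,0.133],[-0.031,0.514,0,0.133],[-0.031,0.514,0,0.133]], squeeze=8)

```text
clock: 31.35
eef_pos: [546.5, -337.6, 220.2]
eef_rot: [-3.14, 0.002, -0.003]
wrist_force: [1.1, 0.6, -1.0]
finger_gap: 15.0
finger_force: 8.0
```

Request:
move_arm(moves=[[0,0,0,0],[0,0,0,0]])

```text
clock: 31.55
eef_pos: [547.5, -334.5, 222.3]
eef_rot: [-3.141, 0.0, 0.001]
wrist_force: [-0.5, 0.9, -0.4]
finger_gap: 15.1
finger_force: 8.0
```

```bash
python3 -c "
from h import *
held();go(548,-335.8,111,0)"
```

```text
held n 52 mid [ 529.5 -340.   142. ] butt dir [-0.28  0.03 -0.96] butt [ 524.1 -339.4  123.7] tcp [ 547.6 -334.6  222.5] gap 14.6
shift [0.0004 0.0012 0.1115] turn 0.001 yaw0 0.001 j6 0.96 t 31.6
```

Request:
move_arm(moves=[[0,0,0.03,0],[0,0,0.06,0],[0,0,0.09,0],[0,0,0.103,0],[0,0,0.11,0],[0,0,0.11,0],[0,0,0.11,0]])

```text
clock: 32.3
eef_pos: [547.8, -336.2, 114.0]
eef_rot: [3.14, -0.002, -0.0]
wrist_force: [1.1, 0.6, -0.4]
finger_gap: 14.5
finger_force: 8.0
```

Request:
move_arm(moves=[[0,0,0,0],[0,0,0,0],[0,0,0,0],[0,0,0,0],[0,0,-0.05,0],[0,0,-0.1,0],[0,0,-0.13,0],[0,0,-0.13,0]], jaw=0.028)

```text
clock: 33.1
eef_pos: [548.3, -336.7, 247.8]
eef_rot: [3.137, -0.007, -0.0]
wrist_force: [-0.4, -0.6, -0.2]
finger_gap: 27.8
finger_force: 0.0
```

Request:
move_arm(moves=[[-0.05,-0.05,0,0],[-0.05,-0.1,0,0],[-0.05,-0.155,0,0.0],[-0.05,-0.155,0,-0.125],[-0.05,-0.155,0.04,-0.125],[-0.053,-0.156,0.09,-0.125],[-0.053,-0.156,0.14,-0.125],[-0.053,-0.156,0.185,-0.125],[-0.053,-0.156,0.185,-0.125]], jaw=0.045)

```text
clock: 34.0
eef_pos: [490.9, -178.5, 51.9]
eef_rot: [-3.136, 0.009, 0.125]
wrist_force: [0.2, -0.2, 0.2]
finger_gap: 45.0
finger_force: 0.0
```

```bash
cat >> h.py <<'E'
def pot(cx,cy,col):
    c=cam("top"); w=world(c); f=c["frame"].astype(int); b,g,r=f[...,0],f[...,1],f[...,2]
    m=((r>80)&(g<60)&(b<60)) if col=="red" else ((b>60)&(b-r>40)&(b-g>25))
    m&=(abs(w[...,0]-cx)<45)&(abs(w[...,1]-cy)<45)
    q=w[m]-[cx,cy,0]
    for lo in range(0,130,20):
        k=q[(q[:,2]>=lo)&(q[:,2]<lo+20)]
        if len(k): print(lo,"n",len(k),"x",np.percentile(k[:,0],[5,95]).round(),"y",np.percentile(k[:,1],[5,95]).round())
E
python3 - <<'E'
from h import *
for i in range(3): cam("wrist")
pot(520.4,-335.8,"blue")
[print(*t) for t in tools(cam("top"))]
go(494.1,-179.2,2.5,.125)
E
```

```text
0 n 1 x [1. 1.] y [-1. -1.]
20 n 15 x [ 1. 10.] y [-0.  8.]
40 n 16 x [ 7. 14.] y [-3.  9.]
60 n 22 x [11. 21.] y [-4.  8.]
80 n 19 x [19. 25.] y [-5.  8.]
100 n 15 x [24. 31.] y [-4.  8.]
shift [-0.0014 -0.0016  0.0574] turn -0.0 yaw0 0.125 j6 1.03 t 34.25
```

Run:
```python
from h import *
for n in("side","wrist"):
    [print(n,*t) for t in tools(cam(n))]
go(494.1,-179.2,2.5,.125)
```

```text
shift [-0.0011 -0.0014  0.0568] turn -0.0 yaw0 0.125 j6 1.03 t 34.35
```

Run:
```python
from h import *
for n in("side","wrist","top"):
    c=cam(n); w=world(c); f=c["frame"].astype(int); b,g,r=f[...,0],f[...,1],f[...,2]
    m=(b>60)&(b-r>40)&(b-g>25)&(w[...,2]<30)&(w[...,2]>3)&(w[...,0]>250)&(w[...,0]<600)&(abs(w[...,1])<290)
    q=w[m]; print(n,len(q))
    if len(q)>5:
        mu=np.median(q[:,:2],0); d=np.linalg.svd(q[:,:2]-mu,full_matrices=False)[2][0]; d*=np.sign(d[0]); t=(q[:,:2]-mu)@d
        print(mu,np.arctan2(d[1],d[0]),"ends",mu+d*np.percentile(t,1),mu+d*np.percentile(t,99))
```

```text
side 194
[ 437.4040136  -189.82643102] 0.09611468972946353 ends [ 391.08839618 -194.29180111] [ 492.89996561 -184.47596874]
wrist 1777
[ 461.27783229 -185.06749987] 0.114457782461508 ends [ 391.36268721 -193.10496151] [ 495.49684237 -181.13367437]
top 0
```

Blue 2 is where it was.

Request:
move_arm(moves=[[-0.001,-0.001,0.03,0],[-0.001,-0.001,0.05,0],[-0.001,-0.001,0.056,0],[-0.001,-0.001,0.056,0],[-0.001,-0.001,0.056,0]])

```text
clock: 35.0
eef_pos: [493.6, -179.3, 2.2]
eef_rot: [3.141, -0.001, 0.125]
wrist_force: [1.3, -0.9, -1.2]
finger_gap: 44.9
finger_force: 0.0
```

Request:
move_arm(moves=[[0,0,0,0],[0,0,0,0],[0,0,0,0],[0,0,0,0],[0,0,0,0],[0,0,0,0]], jaw=0, squeeze=5)

```text
clock: 35.6
eef_pos: [493.3, -179.2, 1.6]
eef_rot: [3.141, -0.0, 0.125]
wrist_force: [0.1, -0.4, 3.2]
finger_gap: 14.8
finger_force: 5.0
```

Request:
move_arm(moves=[[0,0,-0.02,0],[0,0,-0.06,0],[0,0,-0.1,0],[0,0,-0.14,0],[0,0,-0.18,0],[0,0,-0.22,0],[0,0,-0.22,0],[0,0,-0.22,0]])

```text
clock: 36.4
eef_pos: [493.1, -179.1, 221.4]
eef_rot: [3.141, -0.001, 0.125]
wrist_force: [-0.0, 0.0, -2.8]
finger_gap: 14.7
finger_force: 5.0
```

Request:
move_arm(moves=[[0,0,0,0],[0,0,0.045,0],[0,0,0,0],[0,0,0.045,0],[0,0,0,0],[0,0,0.045,0],[0,0,0,0],[0,0,0.045,0],[0,0,0,0],[0,0,0.045,0],[0,0,0,0],[0,0,0,0]], squeeze=3)

```text
clock: 37.6
eef_pos: [493.8, -179.4, 223.5]
eef_rot: [3.14, -0.002, 0.125]
wrist_force: [-0.1, -0.0, -0.0]
finger_gap: 14.7
finger_force: 3.0
```

```bash
python3 -c "
from h import *
held();go(520,-336,225,0)"
```

```text
held n 102 mid [ 488.4 -185.8  171.9] butt dir [-0.17 -0.01 -0.99] butt [ 481.2 -186.1  129.2] tcp [ 493.6 -179.3  222.1] gap 15.0
shift [ 0.0067  0.1588 -0.0028] turn 0.125 yaw0 0.125 j6 1.03 t 37.65
```

Request:
move_arm(moves=[[0.006,0.159,0,0.125],[0.006,0.159,0,0.125],[0.006,0.159,0,0.125],[0.006,0.159,0,0.125],[0.006,0.159,0,0.125],[0.006,0.159,0,0.125],[0.006,0.159,0,0.125]], squeeze=8)

```text
clock: 38.35
eef_pos: [519.0, -334.8, 221.4]
eef_rot: [-3.141, 0.0, 0.001]
wrist_force: [-0.6, 0.3, -2.4]
finger_gap: 14.6
finger_force: 8.0
```

```bash
python3 -c "
from h import *
held();go(519,-336,109,0)"
```

```text
held n 71 mid [ 513.2 -340.7  128.8] butt dir [ 0.76  0.01 -0.65] butt [ 553.  -340.    94.8] tcp [ 519.1 -334.9  221.7] gap 14.8
shift [-1.000e-04  1.100e-03  1.127e-01] turn 0.001 yaw0 0.001 j6 0.94 t 38.4
```

Request:
move_arm(moves=[[0,0.001,0.03,0],[0,0.001,0.06,0],[0,0.001,0.09,0],[0,0.001,0.103,0],[0,0.001,0.111,0],[0,0.001,0.111,0],[0,0.001,0.111,0]])

```text
clock: 39.1
eef_pos: [519.4, -337.3, 111.7]
eef_rot: [3.141, -0.001, 0.0]
wrist_force: [-0.0, 0.2, 0.0]
finger_gap: 14.8
finger_force: 8.0
```

Request:
move_arm(moves=[[0,0,0,0],[0,0,0,0],[0,0,0,0],[0,0,0,0],[0,0,-0.05,0],[0,0,-0.1,0],[0,0,-0.14,0],[0,0,-0.14,0],[-0.05,-0.05,-0.14,0],[-0.05,-0.1,-0.14,0],[-0.05,-0.15,-0.14,0],[-0.05,-0.2,-0.14,0]], jaw=0.028)

```text
clock: 40.3
eef_pos: [468.2, -151.5, 250.0]
eef_rot: [-3.141, 0.0, -0.001]
wrist_force: [0.2, -0.8, 0.2]
finger_gap: 28.3
finger_force: 0.0
```

Run:
```python
from h import *
c=cam("top"); s=cam("side")
z=lambda a,n=4:cv2.resize(a,(400,400),interpolation=cv2.INTER_CUBIC)
f,g=c["frame"],s["frame"]
cv2.imwrite("pics/both.png",cv2.resize(np.vstack([np.hstack([z(f[180:260,110:190]),z(f[180:260,360:440])]),np.hstack([z(g[100:180,230:310]),z(g[270:370,230:330])])]),(600,600)))
go(692.6,19.4,230,-.145+np.pi/2)
```

```text
shift [ 0.2244 -0.1673  0.0207] turn -1.422 yaw0 0.004 j6 1.18 t 40.4
```

View pics/both.png

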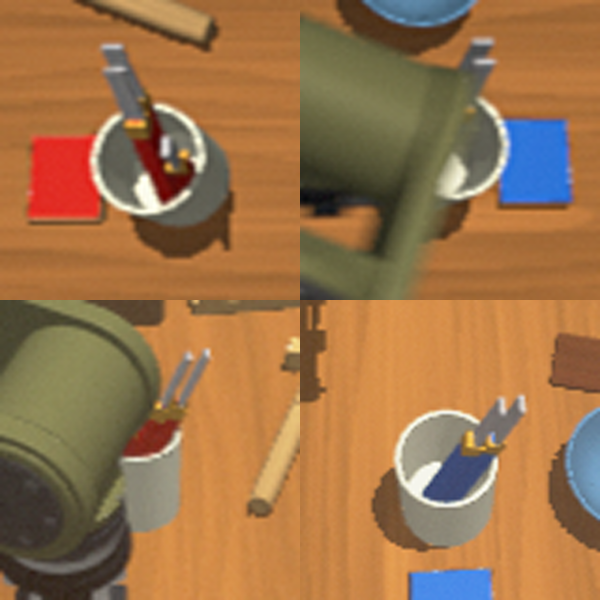

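All five tools are in their pots: three red on the left, two blue on the right. Before moving to the key, I'll check the surroundings' heights and the current key angle.

```bash
cat >> h.py <<'E'
def key():
    """bow long-axis angle and centre from top view; orange pointer"""
    c=cam("top"); w=world(c); q=w-[692.6,19.4,0]; r=np.hypot(q[...,0],q[...,1])
    m=(r<36)&(q[...,2]>95)&(q[...,2]<135); p=w[m][:,:2].astype(np.float32)
    if len(p)>10: print("bow",cv2.minAreaRect(p))
    f=c["frame"].astype(int); b,g,rr=f[...,0],f[...,1],f[...,2]
    gm=(g>rr+40)&(r<75)&(g>b+20)
    if gm.sum()>2:
        a=q[gm].mean(0); print("green dir",np.arctan2(a[1],a[0]).round(3),"r",np.hypot(*a[:2]).round(1))
    om=(rr>200)&(g>60)&(g<150)&(b<70)&(q[...,2]<88)&(q[...,2]>55)&(r<60)
    if om.sum()>2:
        a=np.median(q[om],0); print("pointer dir",np.arctan2(a[1],a[0]).round(3),"r",np.hypot(*a[:2]).round(1),om.sum())
E
python3 - <<'E'
from h import *
w=np.load("top0.npz")["w"]
q=w-[692.6,19.4,0]; r=np.hypot(q[...,0],q[...,1])
for a,b in((60,95),(95,120),(120,150)): m=(r>a)&(r<b); print(a,np.nanmax(w[m][:,2]))
key()
go(692.6,19.4,230,-.16)
E
```

```text
60 65.77887217556827
95 141.52272798376453
120 140.9339874000175
bow ((692.947509765625, 19.162704467773438), (9.978652000427246, 60.18613052368164), 81.01705169677734)
green dir 0.916 r 45.9
shift [ 0.224  -0.1697  0.0205] turn 0.163 yaw0 0.003 j6 1.18 t 40.45
```

Request:
move_arm(moves=[[0.224,-0.169,0,-1.5],[0.224,-0.169,0,-1.5],[0.224,-0.169,0,-1.5],[0.224,-0.169,0,-1.5],[0.224,-0.169,0,-1.5],[0.224,-0.169,0,-1.5],[0.224,-0.169,0,-1.5],[0.224,-0.169,0,-1.5],[0.224,-0.169,0,-1.5],[0.224,-0.169,0,-1.5],[0.224,-0.169,0,-1.5],[0.224,-0.169,0,-1.5]], jaw=0.04)

```text
clock: 41.65
eef_pos: [693.4, 14.9, 249.8]
eef_rot: [-3.141, 0.0, 1.494]
wrist_force: [-0.6, 0.2, -0.3]
finger_gap: 39.9
finger_force: 0.0
```

Request:
move_arm(moves=[[0,0,0.05,-1.48],[0,0,0.05,-1.48],[0,0,0.05,-1.48],[0,0,0.05,-1.48],[0,0,0.05,-1.48],[0,0,0.05,-1.48],[0,0,0.05,-1.48],[0,0,0.05,-1.48],[0,0,0.05,-1.48],[0,0,0.05,-1.48],[0,0,0.05,-1.48],[0,0,0.05,-1.48]])

```text
clock: 42.85
eef_pos: [693.3, 15.6, 200.3]
eef_rot: [-3.142, -0.0, 2.973]
wrist_force: [0.2, 0.4, -0.9]
finger_gap: 40.1
finger_force: 0.0
```

Run:
```python
from h import *
for i in range(3): cam("wrist")
go(692.7,19.3,90,-.162); print(manip.read_state()["eef_pos"])
```

```text
shift [0.0011 0.0034 0.1104] turn -0.003 yaw0 2.976 j6 -1.44 t 43.0
[693.21862002  15.76229613 200.37347298]
```

Request:
move_arm(moves=[[0.001,0.003,0.04,-0.003],[0.001,0.003,0.07,-0.003],[0.001,0.003,0.1,-0.003],[0.001,0.003,0.11,-0.003],[0.001,0.003,0.11,-0.003],[0.001,0.003,0.11,-0.003]])

```text
clock: 43.6
eef_pos: [693.4, 18.9, 92.1]
eef_rot: [3.141, 0.002, 2.982]
wrist_force: [-0.2, 0.7, 0.5]
finger_gap: 40.2
finger_force: 0.0
```

Request:
move_arm(moves=[[0,0,0,0],[0,0,0,0],[0,0,0,0],[0,0,0,0],[0,0,0,0],[0,0,0,0]], jaw=0, squeeze=30)

```text
clock: 44.2
eef_pos: [692.8, 18.9, 90.8]
eef_rot: [-3.142, 0.0, 2.983]
wrist_force: [-0.4, -0.1, 2.6]
finger_gap: 10.1
finger_force: 30.0
```

The key is gripped (gap 10.1). I'll turn it clockwise in part turns, starting with 1.2 rad to check.

Request:
move_arm(moves=[[0,0,0,0.1],[0,0,0,0.2],[0,0,0,0.3],[0,0,0,0.4],[0,0,0,0.5],[0,0,0,0.6],[0,0,0,0.7],[0,0,0,0.8],[0,0,0,0.9],[0,0,0,1.0],[0,0,0,1.1],[0,0,0,1.2]])

```text
clock: 45.4
eef_pos: [694.7, 21.0, 90.9]
eef_rot: [3.135, -0.001, 1.78]
wrist_force: [17.9, 11.7, -5.6]
finger_gap: 10.5
finger_force: 30.1
```

Request:
move_arm(moves=[[0,0,0,0.1],[0,0,0,0.2],[0,0,0,0.3],[0,0,0,0.4],[0,0,0,0.5],[0,0,0,0.6],[0,0,0,0.7],[0,0,0,0.8],[0,0,0,0.9],[0,0,0,1.0],[0,0,0,1.1],[0,0,0,1.2]])

```text
clock: 46.6
eef_pos: [697.2, 19.8, 91.1]
eef_rot: [3.135, -0.011, 0.579]
wrist_force: [38.2, 3.7, -14.9]
finger_gap: 10.4
finger_force: 30.1
```

Request:
move_arm(moves=[[0,0,0,0.1],[0,0,0,0.2],[0,0,0,0.2],[0,0,0,0.2]])

```text
clock: 47.0
eef_pos: [697.3, 19.3, 91.2]
eef_rot: [3.137, -0.013, 0.383]
wrist_force: [38.8, 3.0, -14.5]
finger_gap: 10.7
finger_force: 30.0
```

Run:
```python
from h import *
s=manip.read_state(); print(s["eef_pos"],s["eef_rot"],s["joints"][5],s["moment"],s["wrist_force"],s["finger_gap"])
```

```text
[697.33229343  19.33930872  91.1612641 ] [ 3.13706788 -0.0126857   0.38274154] 1.162685079510604 [ 0.52410803 -7.3669925   0.1178987 ] [ 38.80860008   2.9725007  -14.51728124] 10.670281316389124
```

The key followed. The sideways force shows its axis is about 2 mm further out than measured. I'll release, lift, back-turn half a turn and recentre.

Request:
move_arm(moves=[[0,0,0,0],[0,0,0,0],[0,0,0,0],[0,0,0,0],[0,0,0,0],[0,0,-0.04,0],[0,0,-0.08,0],[0,0,-0.08,0]], jaw=0.04)

```text
clock: 47.8
eef_pos: [694.6, 19.0, 177.1]
eef_rot: [3.138, -0.009, 0.383]
wrist_force: [0.3, 0.1, 1.4]
finger_gap: 40.0
finger_force: 0.0
```

Request:
move_arm(moves=[[0,0,0,-1.57],[0,0,0,-1.57],[0,0,0,-1.57],[0,0,0,-1.57],[0,0,0,-1.57],[0,0,0,-1.57],[0,0,0,-1.57],[0,0,0,-1.57],[0,0,0,-1.57],[0,0,0,-1.57],[0,0,0,-1.57],[0,0,0,-1.57]])

```text
clock: 49.0
eef_pos: [692.5, 19.0, 169.9]
eef_rot: [-3.141, -0.0, 1.954]
wrist_force: [0.3, -0.5, -0.7]
finger_gap: 40.0
finger_force: 0.0
```

Request:
move_arm(moves=[[0,0,0,-1.57],[0,0,0,-1.57],[0,0,0,-1.57],[0,0,0,-1.57],[0,0,0,-1.57],[0,0,0,-1.57],[0,0,0,-1.57],[0,0,0,-1.57],[0,0,0,-1.57],[0,0,0,-1.57],[0,0,0,-1.57],[0,0,0,-1.57]])

```text
clock: 50.2
eef_pos: [692.6, 19.0, 170.1]
eef_rot: [3.141, -0.0, -2.762]
wrist_force: [0.0, -0.1, -0.3]
finger_gap: 39.9
finger_force: 0.0
```

Run:
```python
from h import *
for n in("wrist","side","top"):
    c=cam(n); w=world(c); q=w-[693,19,0]; r=np.hypot(q[...,0],q[...,1])
    f=c["frame"].astype(int); b,g,rr=f[...,0],f[...,1],f[...,2]
    m=(r<40)&(q[...,2]>100)&(q[...,2]<130)&(rr-b>50); p=w[m][:,:2].astype(np.float32)
    if len(p)>10: print(n,len(p),cv2.minAreaRect(p),p.mean(0))
s=manip.read_state(); print(s["eef_pos"],s["eef_rot"][2],s["joints"][5])
```

```text
wrist 1019 ((695.2650146484375, 18.799503326416016), (59.23563003540039, 9.796555519104004), 24.254037857055664) [693.829    18.26157]
side 127 ((695.7079467773438, 18.58238983154297), (60.3874397277832, 12.007959365844727), 25.738332748413086) [695.1115    16.478167]
[692.65258777  18.99811197 170.29362611] -2.763664724142975 -1.9741639023538218
```

Run:
```python
from h import *
go(695.3,18.7,90,.425)
```

```text
shift [-0.0024 -0.0013  0.0803] turn -0.047 yaw0 -2.764 j6 -1.97 t 50.35
```

Request:
move_arm(moves=[[-0.0024,-0.0013,0.02,-0.047],[-0.0024,-0.0013,0.05,-0.047],[-0.0024,-0.0013,0.08,-0.047],[-0.0024,-0.0013,0.08,-0.047],[-0.0024,-0.0013,0.08,-0.047],[-0.0024,-0.0013,0.08,-0.047]])

```text
clock: 50.95
eef_pos: [696.3, 18.6, 92.7]
eef_rot: [-3.14, 0.003, -2.714]
wrist_force: [0.8, -0.5, 1.0]
finger_gap: 40.1
finger_force: 0.0
```

Request:
move_arm(moves=[[0,0,0,0],[0,0,0,0],[0,0,0,0],[0,0,0,0],[0,0,0,0],[0,0,0,0]], jaw=0, squeeze=30)

```text
clock: 51.55
eef_pos: [695.6, 18.5, 90.7]
eef_rot: [-3.141, 0.0, -2.714]
wrist_force: [0.3, -2.0, 2.5]
finger_gap: 10.6
finger_force: 30.0
```

Request:
move_arm(moves=[[0,0,0,0.1],[0,0,0,0.2],[0,0,0,0.3],[0,0,0,0.4],[0,0,0,0.5],[0,0,0,0.6],[0,0,0,0.7],[0,0,0,0.8],[0,0,0,0.9],[0,0,0,1.0],[0,0,0,1.1],[0,0,0,1.2]])

```text
clock: 52.75
eef_pos: [695.6, 18.5, 90.7]
eef_rot: [3.141, 0.001, 2.366]
wrist_force: [1.2, -0.6, 2.8]
finger_gap: 10.4
finger_force: 30.1
```

Request:
move_arm(moves=[[0,0,0,0.1],[0,0,0,0.2],[0,0,0,0.3],[0,0,0,0.4],[0,0,0,0.5],[0,0,0,0.6],[0,0,0,0.7],[0,0,0,0.8],[0,0,0,0.9],[0,0,0,1.0],[0,0,0,1.1],[0,0,0,1.2]])

```text
clock: 53.95
eef_pos: [695.6, 18.5, 90.7]
eef_rot: [3.141, -0.0, 1.166]
wrist_force: [0.8, -2.9, 2.1]
finger_gap: 10.6
finger_force: 30.1
```

Run:
```python
from h import *
s=manip.read_state(); print(s["eef_pos"],s["eef_rot"],s["joints"][5],s["moment"],s["wrist_force"],s["finger_gap"],s["effort"][5])
```

```text
[695.63102153  18.48848666  90.72292505] [ 3.14082733e+00 -2.44281001e-05  1.16578113e+00] 0.3791532550747059 [-0.40369326 -0.14685149  0.16268599] [ 0.78162938 -2.91961427  2.11904272] 10.605221363618844 -1.9053708761930466
```

The sideways force is gone. The pointer is at 1.17 rad and the green mark at 0.92, so I'll turn the last bit gently into the stop.

Request:
move_arm(moves=[[0,0,0,0.05],[0,0,0,0.1],[0,0,0,0.15],[0,0,0,0.2],[0,0,0,0.22],[0,0,0,0.24],[0,0,0,0.24]])

```text
clock: 54.65
eef_pos: [695.6, 18.5, 90.7]
eef_rot: [3.141, -0.0, 0.93]
wrist_force: [2.2, -2.3, 3.2]
finger_gap: 10.3
finger_force: 30.1
```

Run:
```python
from h import *
s=manip.read_state(); print(s["eef_rot"],s["moment"],s["wrist_force"],s["finger_gap"],s["effort"][5])
```

```text
[ 3.14087950e+00 -2.14309241e-04  9.29645779e-01] [-0.59933261 -0.24508643  0.1412431 ] [ 2.24122669 -2.30700147  3.24085096] 10.346848129810766 0.5022992379963398
```

Request:
move_arm(moves=[[0,0,0,0.02],[0,0,0,0.04],[0,0,0,0.05],[0,0,0,0.05],[0,0,0,0.05]])

```text
clock: 55.15
eef_pos: [695.6, 18.5, 90.7]
eef_rot: [3.141, -0.0, 0.88]
wrist_force: [3.6, -3.7, 4.8]
finger_gap: 10.8
finger_force: 30.8
```

Run:
```python
from h import *
s=manip.read_state(); print(s["eef_rot"],s["moment"],s["wrist_force"],s["finger_gap"],s["effort"][5])
```

```text
[ 3.14093270e+00 -2.51617813e-04  8.80033685e-01] [-0.774257   -0.49456401  0.41451176] [ 3.64030204 -3.7432472   4.83704998] 10.843042261457185 0.4235800076276064
```

Request:
move_arm(moves=[[0,0,0,0.02],[0,0,0,0.04],[0,0,0,0.06],[0,0,0,0.06],[0,0,0,0.06]])

```text
clock: 55.65
eef_pos: [695.8, 18.8, 90.7]
eef_rot: [3.141, -0.001, 0.82]
wrist_force: [5.2, -2.7, 2.3]
finger_gap: 11.5
finger_force: 32.7
```

Run:
```python
from h import *
s=manip.read_state(); print(s["eef_rot"],s["moment"],s["wrist_force"],s["finger_gap"],s["effort"][5])
```

```text
[ 3.14076190e+00 -7.98038873e-04  8.20365041e-01] [-0.55031317 -0.75886263  0.59053567] [ 5.20396445 -2.71554149  2.29229616] 11.491930914850776 0.6165735796093941
```

The jaws are now twisting against a bow that no longer turns (gap up to 11.5, moment rising), so it's at the stop. I'll let go, lift clear and check.

Request:
move_arm(moves=[[0,0,0,0],[0,0,0,0],[0,0,0,0],[0,0,0,0],[0,0,0,0],[0,0,-0.05,0],[0,0,-0.1,0],[0,0,-0.14,0],[0,0,-0.14,0]], jaw=0.04)

```text
clock: 56.55
eef_pos: [696.9, 18.7, 237.6]
eef_rot: [3.134, -0.007, 0.82]
wrist_force: [0.3, -0.0, -0.1]
finger_gap: 40.1
finger_force: 0.0
```

Run:
```python
from h import *
for n in("wrist","side"):
    c=cam(n); w=world(c); q=w-[695,19,0]; r=np.hypot(q[...,0],q[...,1])
    f=c["frame"].astype(int); b,g,rr=f[...,0],f[...,1],f[...,2]
    m=(r<40)&(q[...,2]>100)&(q[...,2]<130)&(rr-b>50); p=w[m][:,:2].astype(np.float32)
    if len(p)>10: print(n,len(p),cv2.minAreaRect(p))
go(450,18,280,.8)
```

```text
wrist 647 ((696.1755981445312, 20.007471084594727), (57.82712936401367, 9.984550476074219), 55.25154113769531)
side 92 ((694.724853515625, 17.75773811340332), (58.36781692504883, 11.137429237365723), 54.83926773071289)
shift [-0.168  -0.1789 -0.0495] turn 0.02 yaw0 0.82 j6 0.73 t 56.65
```

Request:
move_arm(moves=[[-0.168,-0.179,-0.05,0],[-0.168,-0.179,-0.05,0],[-0.168,-0.179,-0.05,0],[-0.168,-0.179,-0.05,0],[-0.168,-0.179,-0.05,0],[-0.168,-0.179,-0.05,0],[-0.168,-0.179,-0.05,0],[-0.168,-0.179,-0.05,0],[-0.168,-0.179,-0.05,0]])

```text
clock: 57.55
eef_pos: [450.5, 18.0, 279.2]
eef_rot: [-3.14, 0.002, 0.82]
wrist_force: [0.7, 0.1, 0.4]
finger_gap: 40.1
finger_force: 0.0
```

Run:
```python
from h import *
key()
c=cam("top"); d=cam("side"); f=c["frame"]; g=d["frame"]
cv2.imwrite("pics/fin.png",np.hstack([cv2.resize(f[120:270,100:450],(466,200)),cv2.resize(g[190:260,295:360],(300,200),interpolation=cv2.INTER_CUBIC)]) if 0 else np.vstack([cv2.resize(f[130:260,105:445],(700,268)),np.hstack([cv2.resize(f[125:205,225:325],(350,280),interpolation=cv2.INTER_CUBIC),cv2.resize(g[190:250,295:370],(350,280),interpolation=cv2.INTER_CUBIC)])]))
```

```text
bow ((692.7921142578125, 19.620235443115234), (59.93293380737305, 10.438359260559082), 55.22935485839844)
green dir 0.918 r 45.8
pointer dir 0.964 r 21.9 4
```

View pics/fin.png

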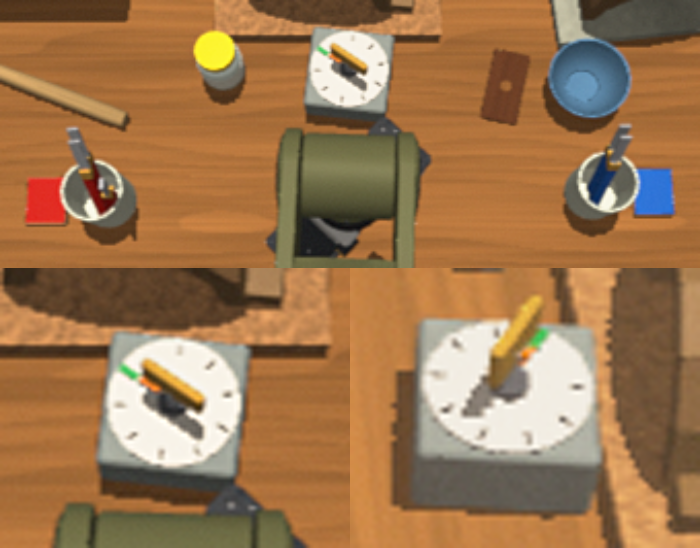

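The tools are fine and the jar, rib and bowl look untouched. The pointer reads about 0.04 rad short of the green mark (0.964 against 0.918), so I'll regrip more firmly and press it home.

```bash
python3 -c "
from h import *
go(695.4,18.6,200,.955)"
```

```text
shift [0.1678 0.1788 0.0793] turn -0.135 yaw0 0.82 j6 0.71 t 57.7
```

Request:
move_arm(moves=[[0.168,0.179,0.079,-0.135],[0.168,0.179,0.079,-0.135],[0.168,0.179,0.079,-0.135],[0.168,0.179,0.079,-0.135],[0.168,0.179,0.079,-0.135],[0.168,0.179,0.079,-0.135],[0.168,0.179,0.079,-0.135],[0.168,0.179,0.079,-0.135],[0.168,0.179,0.079,-0.135]])

```text
clock: 58.6
eef_pos: [694.9, 18.7, 203.5]
eef_rot: [3.139, -0.001, 0.955]
wrist_force: [-0.5, 0.5, 2.2]
finger_gap: 39.7
finger_force: 0.0
```

```bash
python3 -c "
from h import *
[cam('wrist') for i in range(3)]
go(695.4,18.6,90,.955)"
```

```text
shift [-0.000e+00  1.000e-04  1.131e-01] turn -0.0 yaw0 0.955 j6 0.59 t 58.75
```

Request:
move_arm(moves=[[0,0,0.03,0],[0,0,0.07,0],[0,0,0.1,0],[0,0,0.111,0],[0,0,0.111,0],[0,0,0.111,0]])

```text
clock: 59.35
eef_pos: [696.2, 18.6, 92.6]
eef_rot: [3.139, -0.001, 0.955]
wrist_force: [-0.4, 0.1, 0.6]
finger_gap: 39.8
finger_force: 0.0
```

Request:
move_arm(moves=[[0,0,0,0],[0,0,0,0],[0,0,0,0],[0,0,0,0],[0,0,0,0],[0,0,0,0]], jaw=0, squeeze=50)

```text
clock: 59.95
eef_pos: [695.7, 18.5, 90.8]
eef_rot: [3.141, -0.0, 0.955]
wrist_force: [1.6, -0.9, 2.5]
finger_gap: 9.7
finger_force: 50.0
```

Request:
move_arm(moves=[[0,0,0,0.02],[0,0,0,0.04],[0,0,0,0.06],[0,0,0,0.08],[0,0,0,0.08],[0,0,0,0.08]])

```text
clock: 60.55
eef_pos: [695.7, 18.6, 90.8]
eef_rot: [3.141, -0.0, 0.874]
wrist_force: [3.8, -2.5, 5.5]
finger_gap: 10.7
finger_force: 51.9
```

Request:
move_arm(moves=[[0,0,0,0.02],[0,0,0,0.04],[0,0,0,0.06],[0,0,0,0.06],[0,0,0,0.06]])

```text
clock: 61.05
eef_pos: [695.7, 18.6, 90.8]
eef_rot: [3.141, -0.0, 0.815]
wrist_force: [2.4, -3.0, 5.6]
finger_gap: 10.7
finger_force: 55.6
```

Request:
move_arm(moves=[[0,0,0,0],[0,0,0,0],[0,0,0,0],[0,0,0,0],[0,0,0,0],[0,0,-0.05,0],[0,0,-0.1,0],[0,0,-0.15,0],[0,0,-0.18,0]], jaw=0.04)

```text
clock: 61.95
eef_pos: [695.7, 18.7, 275.2]
eef_rot: [3.138, -0.003, 0.815]
wrist_force: [0.7, -0.6, 0.6]
finger_gap: 39.8
finger_force: 0.0
```

```bash
python3 -c "
from h import *
go(450,18,280,.8)"
```

```text
shift [-0.169  -0.1782 -0.0059] turn 0.015 yaw0 0.815 j6 0.73 t 61.95
```

Request:
move_arm(moves=[[-0.169,-0.178,0,0],[-0.169,-0.178,0,0],[-0.169,-0.178,0,0],[-0.169,-0.178,0,0],[-0.169,-0.178,0,0],[-0.169,-0.178,0,0],[-0.169,-0.178,0,0],[-0.169,-0.178,0,0],[-0.169,-0.178,0,0]])

```text
clock: 62.85
eef_pos: [450.9, 17.8, 270.1]
eef_rot: [-3.141, 0.0, 0.815]
wrist_force: [1.3, 0.4, -0.2]
finger_gap: 40.0
finger_force: 0.0
```

```bash
python3 -c "
from h import *
key();key();pot(520.4,-335.8,'blue');pot(512.4,370.9,'red')"
```

```text
bow ((692.8516235351562, 19.131309509277344), (59.509090423583984, 11.720298767089844), 53.783485412597656)
green dir 0.932 r 45.1
pointer dir 0.922 r 22.6 4
bow ((692.7474975585938, 19.665979385375977), (60.34981155395508, 11.614968299865723), 54.664398193359375)
green dir 0.927 r 45.1
pointer dir 0.955 r 22.0 4
0 n 2 x [-17.  -0.] y [-5.  5.]
20 n 20 x [-17.  13.] y [-6.  8.]
40 n 33 x [-12.  12.] y [-3.  8.]
60 n 30 x [-4. 19.] y [-3.  8.]
80 n 30 x [ 1. 25.] y [-5.  8.]
100 n 21 x [ 7. 30.] y [-4.  8.]
0 n 40 x [-45. -15.] y [-41.  30.]
20 n 6 x [-21. -15.] y [-5.  1.]
40 n 18 x [-18.   1.] y [-6.  3.]
60 n 24 x [-14.  13.] y [-21.   3.]
80 n 35 x [-14.  21.] y [-32.   4.]
100 n 25 x [-14.  27.] y [-35.   5.]
120 n 1 x [-7. -7.] y [-38. -38.]
```

The pointer is at the green mark within measurement noise, the key has hit its stop twice, and all tools stand in their pots. Handing in.

```bash
python3 -c "
from cell import manip
print(manip.sign_off())"
```

```text
the job is handed in; nothing more can be done
None
```

I handed the job in: all five tools stand blade up in their matching pots, and the key is wound to its stop at the green mark (within about 0.02 rad by camera) and released; the sign-off returned no verdict.

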